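# Clamp the lamp's battery box, lever its cover open, release it

## Task

The snap cover of the lamp's battery box is stuck: close the locking clamp on the box until its handle snaps over centre and stays locked by itself, then lever the cover up with the spatula's blade and swing it wide open, about upright. Lay the spatula flat on the bench beside the clamp, then flick the clamp's release lever so that the jaw springs open and the box is left free, standing on its rest with the cover open. Leave the other things on the bench where they are.

Things in the scene. Friction and masses are not known exactly. Their poses are not given: they have to be found in the camera images.
- clamp: Steel locking C-clamp lying level, 66 mm above the bench, bolted to a fixed grey plate (x -62..62, y -49..213, 8 mm thick). Origin: bench level under the middle of the work rest. y axis: from the jaws to the handles; x: from the moving to the fixed jaw; z up. Fixed pad's face at x = 22, y = 0. Fixed handle: bar 17 mm wide, x = 27, y = 96 to 200, screw knob to y = 214, top 75 mm high.
- jaw (a joint): Moving jaw, on the -x side of the clamp: 0 = fully open (a spring of about 0.3 N m opens it), about 0.20 = locked on the box. It carries a rubber pad 24 x 18 mm, at 66 mm height, that yields 1 to 2 mm.
- pad: Rubber pad of the moving jaw, 24 mm wide (y), 18 mm high; origin at the middle of its face, which looks to the clamp's +x. It presses the box with 20 to 25 N when the clamp is locked.
- handle: Moving handle: steel channel 56 to 76 mm above the bench, 18 mm wide. Origin: front pivot, 66 mm high (clamp x -24, y 92 when locked); it runs 120 mm to point handle_end. Pushed towards the fixed handle (clamp +x) it closes the jaw: 3 N at its end at first, 5 to 8 N just before it snaps over centre, then a firm stop. Pushed less far it springs open again.
- handle_end (a point): Tail end of the moving handle, mid-height, on its centre line. In the clamp's frame: about x = -96, y = 193 mm when open, x = -48 at dead centre, x = -34, y = 213 mm when locked over centre (its outer side is 10 mm further to -x).
- release (a joint): Release lever in the moving handle: 0 = at rest, to 0.42 as its tail is pushed outward, away from the fixed handle (clamp -x), against a light spring. When locked, 3 to 5 N at its tip and 0.2 to 0.3 rad (15 to 25 mm at the tip) trip it: handle and jaw spring open at once.
- release_tip (a point): End of the release lever's tail, a steel strip 6 mm thick, 57 to 75 mm above the bench, standing out 38 mm past the handle's end; mid-height. In the clamp's frame x = -17, y = 250 mm when locked. Its last 24 mm, from (-21, 226), can be pushed from the +x side, where nothing stands beyond y = 214 mm.
- battery_box: Battery box, white plastic, 44 (x) x 74 (y) x 36 mm (z) plus 3.5 mm cover, 0.15 kg, loose on the rest (top 48 mm above the bench), a few mm from the fixed pad. Origin: middle of its underside; y axis to the hinge side (to the clamp's handles). In the middle of its -y front wall, just under the cover, a pry notch: 26 mm wide, z = 30.5 to 36 mm, 18 mm deep up to an inner wall 35 mm high.
- cover (a joint): Snap cover, hinged along the box's +y top edge: 0 = shut, grows as its -y edge rises, stop at 1.9 rad. A snap catch holds it shut up to about 6 N at its front edge and lets go at about 0.05 rad; then the hinge is stiff (0.03 N m) and the cover stays where it is left.
- cover_lip (a point): Middle of the cover's front lower edge. The cover is 44 mm wide and 77.5 mm long from hinge line to front edge, 3.5 mm thick, overhanging the box's front wall by 3.5 mm; shut, its underside is 84 mm above the bench.
- cover_hinge (a point): Middle of the cover's hinge line, 85.75 mm above the bench.
- spatula: All-steel lab spatula, loose, lying flat: solid steel handle 85 x 15 x 16 mm (x = -80 to 5 mm), steel blade 12 mm wide and 2 mm thick (x = 10 to 83 mm), in the middle of the handle's thickness, 0.17 kg. Origin: on the underside, x runs from the handle to the blade's tip, z up. It can change places with the forceps and the tweezers, thin pieces without a handle.
- spatula_grip (a point): Middle of the spatula's handle's thickness, 25 mm behind the origin, 108 mm behind the blade's tip, 8 mm above the bench as it lies: a good place to grip it.
- spatula_tip (a point): Tip of the spatula's blade, mid-thickness.
- forceps: Bystander: steel forceps, 145 mm long, lying.
- tweezers: Bystander: black plastic tweezers, 150 mm long, lying.
- petri_dish: Bystander: glass petri dish, 90 mm wide.
- slide_case: Bystander: small wooden slide case, 84 x 32 x 34 mm.
- dropping_bottle: Bystander: amber dropping bottle, 42 mm wide, 82 mm high.
- pipette: Bystander: glass dropper pipette with rubber bulb, 190 mm long, lying.
There are look-alikes about, which are no part of the job. Leave any pink look-alike of the spatula alone. Of the things that look like the battery_box, the smaller one is meant.

How it is judged:
By the outcome, as a careful person would: the job done as asked, in the order asked, and still so for the second after the job is handed in, with the robot touching nothing.
It also fails if it takes over 72 s, if anything falls off the work surface, if the arm or the gripper's body presses on something with over 40 N, if the wrist force passes 120 N, or if a joint passes its speed limit or range.

## Robot

A 6-joint arm with a two-finger parallel gripper is mounted at the origin on the work surface. World frame = base frame: x ahead of the robot, y to its left, z up, the work surface at z = 0. Lengths are in m, angles in rad, forces in N, time in s.
With the tool pointing down it reaches from about 0.4 to 0.825 m from the base axis. Payload 7 kg.
Tool frame: the origin (TCP) lies at the very end of the fingers, on their centre line; the grasp point (between the pads) lies 19 mm behind it; z points along the fingers, y is the line along which they close (so a half turn about z gives the same grasp; the last joint's range is limited). The gripper opens to 88 mm and grips with 3 to 60 N. Pads are 19 mm wide; open, the fingers measure 130 mm over their backs; the gripper's body (78 mm by 193 mm) begins 47 mm behind the grasp point.
Start: joints at [-0.823, 0.359, 0.012, 0, -1.224, -0.288], TCP at [0.3, -0.605, 0.227] pointing down, gripper open.
Joint ranges: [-3.07, 3.07], [-1.43, 2.12], [-1.02, 1.25], [-3.03, 1.67], [-3.05, -0], [-3.03, 3.03]. Speed limits (rad/s): [2.39, 2.39, 3.01, 3.14, 3.14, 3.14].

## Interface

Orientations are given as [roll, pitch, yaw] about the fixed x, y, z axes, in that order (R = Rz(yaw) Ry(pitch) Rx(roll)).
In Python, from station import arm gives the robot as it stands. The module is installed in compiled form; this text tells all that it offers.
- The arm moves only by the shell command python3 -m crank 'ROWS' [FORCE]. ROWS is JSON, a list of rows, each an object of numbers: "dx", "dy", "dz": the shift along the world's x, y, z in m; "twist": the turn about the world's z in degrees; "grip": the opening, from -1 (shut) to 1 (fully open). A call has exactly 5 rows; each row is the pose to reach, as a shift and turn from the pose commanded when the call began; what a row does not reach only later rows make up. A row lasts 1/12 s, in which the tool goes at most 41.7 mm and 7.16 degrees, less where a joint would pass 70% of its speed; a pose out of reach is approached as far as the arm can. A call with a gripper value outside its range is refused whole. The fingers move at their own pace and stop on an object; FORCE is the grip in N (left out, the last holds). Time passes only in rows, so rows that repeat a pose let the fingers close, or fill a call up. It gives the time, the measured TCP pose, the force, the opening and the grip force at its end, in the units of the state.
- arm.get_state(): the state, without advancing time (a new reading comes with each control period).
- arm.grab_frame(name): name is "scene" or "top"; returns the picture (420x560x3 uint8, red, green, blue); there is no depth.
- arm.get_calibration(name): a dict with "fx", "fy", "cx", "cy" (pixels), "cam_to_world" (4x4, takes a point from camera to world coordinates). Camera axes: x right, y down, z forward; pixel columns grow to the right and rows downward; lengths in m; the calibration is good to about 2 mm. A picture is of the moment at which its call begins. get_calibration takes no time and is no camera call.
- arm.job_done(): hands the job in; it is judged then, once.
The state is a dict: "t": time; "q": joint angles; "qd": joint speeds; "joint_efforts": joint torques, N m; "eef_pos": TCP position; "ee_rot": TCP orientation; "force": force on the tool from outside, world axes, zero at the start; "moment": the same for the moment, N m; "width": finger opening in m; "gripper_force": force on a finger pad.
Only numpy, scipy, OpenCV 4.12 (cv2) and the standard library are available. Lean on these libraries where they do the work, as an engineer would, in place of code of your own. Each camera call takes 0.05 s, during which the arm holds its last target. There are 200 camera calls.

## Working session

There is one attempt and no reset: what is moved stays moved. The work goes in short steps, Python scripts to look and compute and a shell command to move; the robot and the scene stay as the last step left them, time stands still between calls to the robot, and variables do not carry over. Pictures are saved under pics/ and viewed, at most 10 in all, crops included, and the job is handed in when it is done.

```bash
mkdir -p pics; ls
python3 - <<'E'
from station import arm
import cv2,numpy as np
for n in("scene","top"):
    im=arm.grab_frame(n); cv2.imwrite(f"pics/{n}0.png",cv2.cvtColor(im,cv2.COLOR_RGB2BGR))
    c=arm.get_calibration(n); print(n,c["fx"],c["fy"],c["cx"],c["cy"]);print(np.round(c["cam_to_world"],4))
s=arm.get_state();print(s)
a=cv2.imread("pics/top0.png");cv2.imwrite("pics/top0b.png",cv2.resize(a,(800,600)))
a=cv2.imread("pics/scene0.png");cv2.imwrite("pics/scene0b.png",cv2.resize(a,(800,600)))
E
```

```text
pics
scene 408.52363113500223 408.52363113500223 281.72721336015707 202.2415324137314
[[ 0.3592  0.5905 -0.7227  1.2443]
 [ 0.9332 -0.2382  0.2693 -0.2839]
 [-0.0131 -0.7711 -0.6366  0.6768]
 [ 0.      0.      0.      1.    ]]
top 432.5542243962764 432.5542243962764 278.42187833260357 207.53739453331573
[[-0.0126 -0.999   0.0431  0.5056]
 [-0.9999  0.0125 -0.0042 -0.0181]
 [ 0.0037 -0.0431 -0.9991  1.1179]
 [ 0.      0.      0.      1.    ]]
{'t': 0.1, 'q': array([-8.22894291e-01,  3.59342936e-01,  1.11726012e-02, -3.22864974e-04,
       -1.22410867e+00, -2.88084870e-01]), 'qd': array([-0.00026009, -0.0020097 ,  0.00154187,  0.00149942, -0.0007759 ,
       -0.00013577]), 'joint_efforts': array([-1.85741577e-03, -5.84166133e+01,  2.93753117e+01,  7.01543212e+00,
        1.02410957e-02, -5.09708525e-05]), 'eef_pos': array([ 0.29933507, -0.60451638,  0.22570553]), 'ee_rot': array([ 3.14008483e+00, -1.30273005e-04, -2.68188532e+00]), 'force': array([-0.1670979 , -0.51446923,  0.51333727]), 'moment': array([0.03209732, 0.00619156, 0.02082528]), 'gripper_force': 0.0, 'width': 0.08764556643500078}
```

View pics/top0b.png

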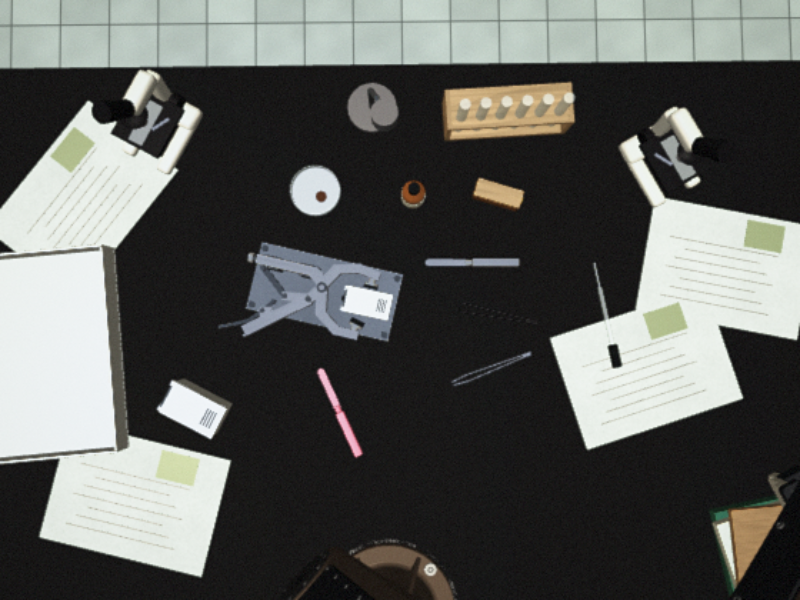

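View pics/scene0b.png

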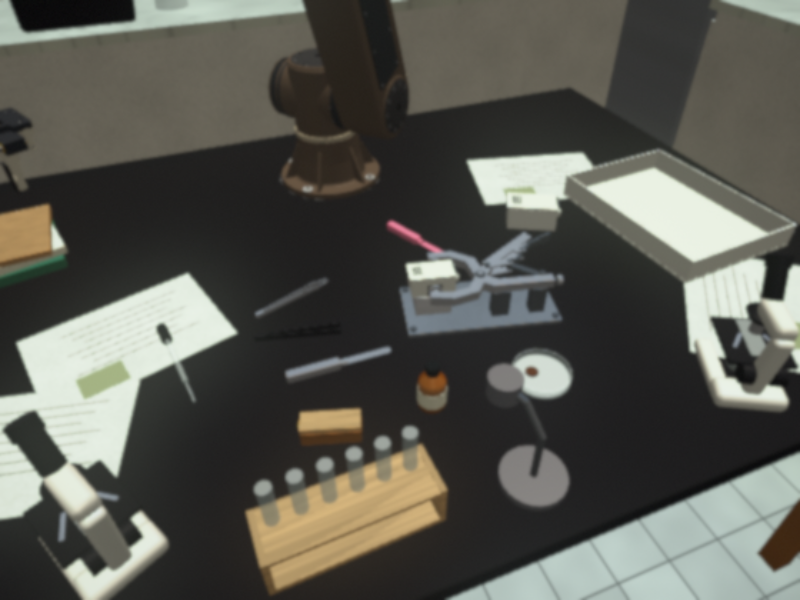

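Top view (800x600 px): the clamp is at (246–403, 243–340), with its jaws to the right. Its moving handle is open, with the end near (245,330).

- **Battery box candidates:** the white box in the clamp at (367,302) and the one at (195,408). The clamp one is smaller and sits on the rest, so it is the one meant.
- **Spatula candidates:** grey at (472,262), pink at (340,412), forceps at (490,368) and tweezers at (497,313). The grey one has a thick handle on the right and its blade to the left, so it fits; pink is excluded.

I'll confirm this in one crop.

Run:
```python
import cv2
a=cv2.imread("pics/top0.png")[160:250,150:380]
a=cv2.resize(a,None,fx=3.45,fy=3.45,interpolation=cv2.INTER_CUBIC)
cv2.imwrite("pics/crop1.png",cv2.convertScaleAbs(a,alpha=1.3,beta=15))
```

```text
(no output)
```

View pics/crop1.png

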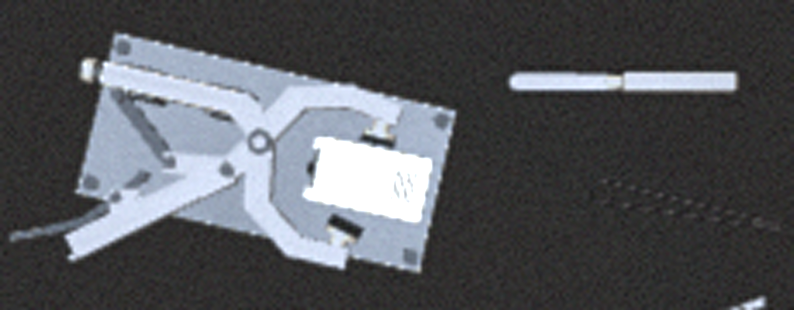

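The crop confirms it: the grey spatula has its tip at crop px (509,81) and its handle from 622 to 738. The small box sits between the jaws, and the plate corners are (115,33), (456,110), (420,271) and (78,192).

```bash
cat > h.py <<'E'
import numpy as np
from station import arm
def ray(n,u,v,z):
    c=arm.get_calibration(n);T=np.array(c["cam_to_world"])
    d=T[:3,:3]@np.array([(u-c["cx"])/c["fx"],(v-c["cy"])/c["fy"],1]);o=T[:3,3]
    return o+d*(z-o[2])/d[2]
def crop(u,v,z): return ray("top",(u+.5)/3.45-.5+150,(v+.5)/3.45-.5+160,z)
def proj(n,P):
    c=arm.get_calibration(n);T=np.array(c["cam_to_world"]);p=T[:3,:3].T@(np.array(P)-T[:3,3])
    return c["fx"]*p[0]/p[2]+c["cx"],c["fy"]*p[1]/p[2]+c["cy"]
E
cat > clamp.py <<'E'
from h import *
P=np.array([crop(*p,.008)[:2] for p in[(115,33),(456,110),(420,271),(78,192)]])
L=np.array([[62,213],[62,-49],[-62,-49],[-62,213]])/1000.
m=P.mean(0);lm=L.mean(0);a=L-lm;b=P-m
yaw=np.arctan2((a[:,0]*b[:,1]-a[:,1]*b[:,0]).sum(),(a*b).sum())
R=np.array([[np.cos(yaw),-np.sin(yaw)],[np.sin(yaw),np.cos(yaw)]])
o=m-R@lm
def W(x,y):return o+R@(np.array([x,y])/1000.)
def C(p):return R.T@(np.array(p[:2])-o)*1000
E
python3 - <<'E'
from clamp import *
print("res",np.round((b-a@R.T)*1000,1)); print("yaw",np.degrees(yaw),"o",o)
print("knob loc",C(crop(85,69,.07)),"hend",C(crop(72,248,.076)),"reltip",C(crop(12,237,.075)))
for p in[(316,137),(433,157),(420,222),(306,200)]:print("box",C(crop(*p,.0875)))
for p in[(509,81),(738,81),(622,81)]:print("spat",crop(*p,.012))
print("handle push W",W(-110,165),W(-60,190))
s=arm.get_state();print(np.degrees(s["ee_rot"]))
E
```

```text
res [[-1.1  0. ]
 [-0.6  0.9]
 [ 0.6  0.2]
 [ 1.1 -1.1]]
yaw -13.529336229781032 o [0.54627538 0.02917505]
knob loc [ 26.47495293 212.50891856] hend [-97.59433244 190.7922727 ] reltip [-99.47320068 233.56916364]
box [15.07787169 41.48635709]
box [ 19.52312206 -40.4741591 ]
box [-26.24705836 -41.69440557]
box [-28.89339088  38.40227117]
spat [ 0.61534746 -0.07171088  0.012     ]
spat [ 0.6132577  -0.24213504  0.012     ]
spat [ 0.61431656 -0.15578237  0.012     ]
handle push W [0.47792848 0.2153301 ] [0.53238958 0.22793919]
[ 1.79913608e+02 -7.46409339e-03 -1.53660710e+02]
```

```bash
python3 -m crank '[{"dx":0.03,"dy":0.026,"twist":7,"grip":-1},{"dx":0.06,"dy":0.052,"twist":14,"grip":-1},{"dx":0.09,"dy":0.078,"twist":21,"grip":-1},{"dx":0.12,"dy":0.104,"twist":28,"grip":-1},{"dx":0.15,"dy":0.13,"twist":35,"grip":-1}]' 40
python3 -m crank '[{"dy":0.04,"twist":5,"grip":-1},{"dy":0.08,"twist":10,"grip":-1},{"dy":0.12,"twist":15,"grip":-1},{"dy":0.16,"twist":15,"grip":-1},{"dy":0.2,"twist":15,"grip":-1}]'
python3 -m crank '[{"dy":0.04,"grip":-1},{"dy":0.08,"grip":-1},{"dy":0.12,"grip":-1},{"dy":0.16,"grip":-1},{"dy":0.2,"grip":-1}]'
python3 -m crank '[{"dy":0.04,"grip":-1},{"dy":0.08,"grip":-1},{"dy":0.12,"grip":-1},{"dy":0.16,"grip":-1},{"dy":0.2,"grip":-1}]'
```

```text
invalid input at $[0]: expected keys dx, dy, dz, twist, grip
invalid input at $[0]: expected keys dx, dy, dz, twist, grip
invalid input at $[0]: expected keys dx, dy, dz, twist, grip
invalid input at $[0]: expected keys dx, dy, dz, twist, grip
```

```bash
python3 -m crank '[{"dx":0.03,"dy":0.026,"dz":0,"twist":7,"grip":-1},{"dx":0.06,"dy":0.052,"dz":0,"twist":14,"grip":-1},{"dx":0.09,"dy":0.078,"dz":0,"twist":21,"grip":-1},{"dx":0.12,"dy":0.104,"dz":0,"twist":28,"grip":-1},{"dx":0.15,"dy":0.13,"dz":0,"twist":35,"grip":-1}]' 40
python3 -m crank '[{"dx":0,"dy":0.04,"dz":0,"twist":5,"grip":-1},{"dx":0,"dy":0.08,"dz":0,"twist":10,"grip":-1},{"dx":0,"dy":0.12,"dz":0,"twist":15,"grip":-1},{"dx":0,"dy":0.16,"dz":0,"twist":15,"grip":-1},{"dx":0,"dy":0.2,"dz":0,"twist":15,"grip":-1}]'
python3 -m crank '[{"dx":0,"dy":0.04,"dz":0,"twist":0,"grip":-1},{"dx":0,"dy":0.08,"dz":0,"twist":0,"grip":-1},{"dx":0,"dy":0.12,"dz":0,"twist":0,"grip":-1},{"dx":0,"dy":0.16,"dz":0,"twist":0,"grip":-1},{"dx":0,"dy":0.2,"dz":0,"twist":0,"grip":-1}]'
python3 -m crank '[{"dx":0,"dy":0.04,"dz":0,"twist":0,"grip":-1},{"dx":0,"dy":0.08,"dz":0,"twist":0,"grip":-1},{"dx":0,"dy":0.12,"dz":0,"twist":0,"grip":-1},{"dx":0,"dy":0.16,"dz":0,"twist":0,"grip":-1},{"dx":0,"dy":0.2,"dz":0,"twist":0,"grip":-1}]'
```

```text
t: 0.52
eef_pos: [0.4504, -0.4734, 0.2262]
ee_rot: [3.141, 0.0, -2.065]
force: [0.3, -0.9, 1.1]
width: 0.0597
gripper_force: 0.0
t: 0.93
eef_pos: [0.449, -0.273, 0.2261]
ee_rot: [3.141, 0.0, -1.809]
force: [0.3, 0.7, 0.8]
width: 0.0268
gripper_force: 0.0
t: 1.35
eef_pos: [0.4488, -0.0732, 0.2266]
ee_rot: [-3.141, 0.0, -1.809]
force: [0.6, -0.3, 1.2]
width: 0.0012
gripper_force: 0.0
t: 1.77
eef_pos: [0.4488, 0.1271, 0.2267]
ee_rot: [-3.141, 0.0, -1.809]
force: [0.6, -0.1, -0.2]
width: 0.0006
gripper_force: 0.0
```

```bash
python3 -m crank '[{"dx":0,"dy":0.035,"dz":0,"twist":0,"grip":-1},{"dx":-0.005,"dy":0.07,"dz":0,"twist":0,"grip":-1},{"dx":-0.008,"dy":0.107,"dz":0,"twist":0,"grip":-1},{"dx":-0.008,"dy":0.107,"dz":-0.04,"twist":0,"grip":-1},{"dx":-0.008,"dy":0.107,"dz":-0.08,"twist":0,"grip":-1}]' 
python3 -m crank '[{"dx":0,"dy":0,"dz":-0.03,"twist":0,"grip":-1},{"dx":0,"dy":0,"dz":-0.06,"twist":0,"grip":-1},{"dx":0,"dy":0,"dz":-0.08,"twist":0,"grip":-1},{"dx":0,"dy":0,"dz":-0.095,"twist":0,"grip":-1},{"dx":0,"dy":0,"dz":-0.095,"twist":0,"grip":-1}]'
python3 - <<'E'
from clamp import *
s=arm.get_state();print(C(s["eef_pos"]),s["eef_pos"],s["force"])
for n in("top","scene"):
    import cv2
    u,v=proj(n,list(s["eef_pos"]));print(n,u,v)
    cv2.imwrite(f"pics/{n}1.png",cv2.cvtColor(arm.grab_frame(n),cv2.COLOR_RGB2BGR))
a=cv2.imread("pics/scene1.png")[110:280,240:460];cv2.imwrite("pics/sc1.png",cv2.resize(a,None,fx=3.5,fy=3.5,interpolation=cv2.INTER_CUBIC))
E
```

```text
t: 2.18
eef_pos: [0.4422, 0.2354, 0.1472]
ee_rot: [-3.139, 0.005, -1.806]
force: [0.7, 0.3, -1.5]
width: 0.0004
gripper_force: 0.0
t: 2.6
eef_pos: [0.4397, 0.2303, 0.0483]
ee_rot: [3.138, -0.005, -1.81]
force: [-1.7, -0.6, 0.2]
width: 0.0005
gripper_force: 0.0
[-150.6829109   170.62602984] [0.43969068 0.2303175  0.04833563] [-1.6503639  -0.63911315  0.17400419]
top 176.23985914984172 254.27145245480762
scene 354.3348808451521 161.02533899738626
```

View pics/sc1.png

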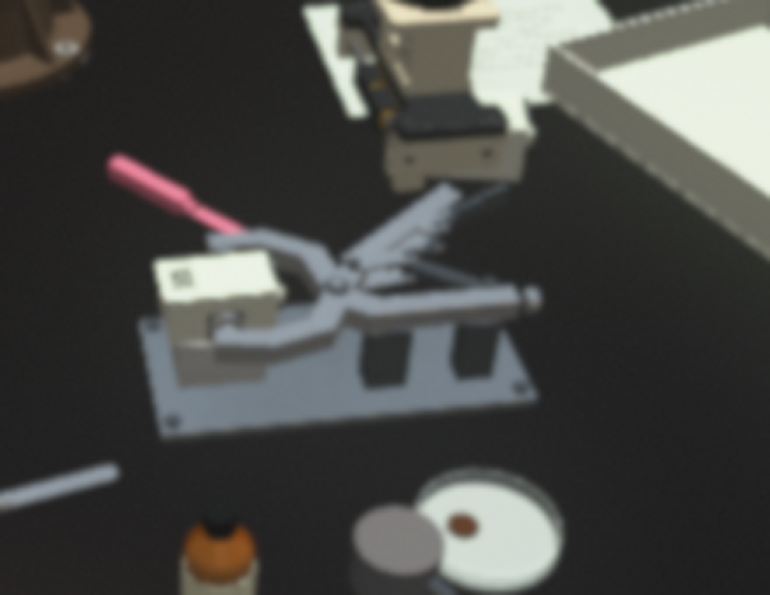

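The clamp, box and open handle are clear. The look-alike box at (458,150) overlaps the gripper in this view, so I'll check its clearance in numbers.

Run:
```python
from clamp import *
for p in[(173,380),(230,405),(212,438),(157,410)]:
    w=ray("top",p[0]*.7,p[1]*.7,.04);print(w,C(w))
s=arm.get_state();print(s["eef_pos"],C(s["eef_pos"]),s["force"],s["ee_rot"])
for z in(.0,.05,.07,.115,.2):
    u,v=proj("scene",[s["eef_pos"][0],s["eef_pos"][1],z]);print(z,(u-240)*3.5,(v-110)*3.5)
import cv2
a=cv2.imread("pics/top1.png")[150:340,80:300];cv2.imwrite("pics/tc1.png",cv2.resize(a,None,fx=3.15,fy=3.15,interpolation=cv2.INTER_CUBIC))
```

```text
[0.41199272 0.36875416 0.04      ] [-209.99857566  298.74136097]
[0.36764032 0.27008492 0.04      ] [-230.03721396  192.43422129]
[0.31142631 0.30119186 0.04      ] [-291.9685592   209.52707139]
[0.36070224 0.39623621 0.04      ] [-266.29500116  313.46173517]
[0.4414076  0.23187734 0.05141946] [-149.37855049  172.54425395] [ 0.26557527 -0.36921718  0.86597664] [ 3.14108383e+00 -1.43870778e-03 -1.80893566e+00]
0.0 396.9176288161237 229.48735574042456
0.05 403.22165615775555 177.5263588153396
0.07 405.8449187680034 155.90409529427018
0.115 411.97407851736625 105.38444592873294
0.2 424.488260863807 2.236195582619388
```

View pics/tc1.png

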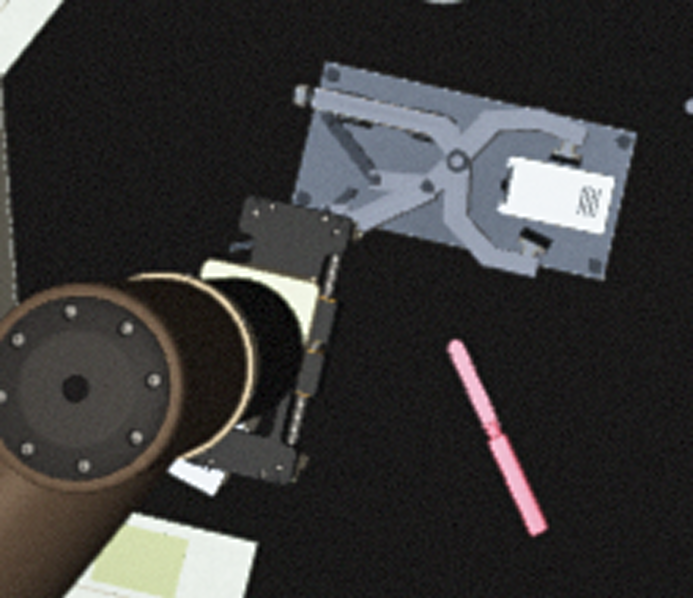

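The top view shows the gripper aligned with the clamp's x axis, with its fingers outside the moving handle and the look-alike box clear below the gripper. I'll push along clamp +x.

```bash
python3 -m crank '[{"dx":0.012,"dy":-0.003,"dz":0.003,"twist":0,"grip":-1},{"dx":0.024,"dy":-0.006,"dz":0.006,"twist":0,"grip":-1},{"dx":0.034,"dy":-0.008,"dz":0.006,"twist":0,"grip":-1},{"dx":0.042,"dy":-0.010,"dz":0.006,"twist":0,"grip":-1},{"dx":0.049,"dy":-0.012,"dz":0.006,"twist":0,"grip":-1}]'
python3 -m crank '[{"dx":0.005,"dy":-0.001,"dz":0,"twist":0,"grip":-1},{"dx":0.01,"dy":-0.002,"dz":0,"twist":0,"grip":-1},{"dx":0.015,"dy":-0.0035,"dz":0,"twist":0,"grip":-1},{"dx":0.018,"dy":-0.004,"dz":0,"twist":0,"grip":-1},{"dx":0.02,"dy":-0.005,"dz":0,"twist":0,"grip":-1}]'
python3 -c "
from clamp import *
print(C(arm.get_state()['eef_pos']))"
```

```text
t: 3.12
eef_pos: [0.4915, 0.2198, 0.058]
ee_rot: [3.142, 0.001, -1.81]
force: [-5.3, 1.9, 0.5]
width: 0.0006
gripper_force: 2.0
t: 3.53
eef_pos: [0.5104, 0.2152, 0.0572]
ee_rot: [3.141, -0.0, -1.809]
force: [-5.2, 4.2, -0.2]
width: 0.0005
gripper_force: 2.8
[-78.43298076 172.5050955 ]
```

```bash
python3 -m crank '[{"dx":0.002,"dy":-0.0005,"dz":0,"twist":0,"grip":-1},{"dx":0.004,"dy":-0.001,"dz":0,"twist":0,"grip":-1},{"dx":0.006,"dy":-0.0015,"dz":0,"twist":0,"grip":-1},{"dx":0.008,"dy":-0.002,"dz":0,"twist":0,"grip":-1},{"dx":0.01,"dy":-0.0025,"dz":0,"twist":0,"grip":-1}]'
python3 -m crank '[{"dx":0.001,"dy":0,"dz":0,"twist":0,"grip":-1},{"dx":0.002,"dy":-0.0005,"dz":0,"twist":0,"grip":-1},{"dx":0.003,"dy":-0.001,"dz":0,"twist":0,"grip":-1},{"dx":0.004,"dy":-0.001,"dz":0,"twist":0,"grip":-1},{"dx":0.004,"dy":-0.001,"dz":0,"twist":0,"grip":-1}]'
python3 -c "
from clamp import *
print(C(arm.get_state()['eef_pos']))"
```

```text
t: 3.95
eef_pos: [0.5211, 0.2127, 0.0576]
ee_rot: [-3.141, 0.0, -1.809]
force: [-0.5, -0.5, 0.6]
width: 0.0006
gripper_force: 0.0
t: 4.37
eef_pos: [0.5248, 0.2116, 0.0576]
ee_rot: [-3.141, 0.0, -1.809]
force: [-0.1, 0.2, 0.2]
width: 0.0003
gripper_force: 0.0
[-63.52336505 172.3361221 ]
```

```bash
python3 -m crank '[{"dx":0.001,"dy":0,"dz":0,"twist":0,"grip":-1},{"dx":0.002,"dy":-0.0005,"dz":0,"twist":0,"grip":-1},{"dx":0.003,"dy":-0.001,"dz":0,"twist":0,"grip":-1},{"dx":0.004,"dy":-0.001,"dz":0,"twist":0,"grip":-1},{"dx":0.004,"dy":-0.001,"dz":0,"twist":0,"grip":-1}]'
python3 -m crank '[{"dx":-0.02,"dy":0.005,"dz":0,"twist":0,"grip":-1},{"dx":-0.04,"dy":0.01,"dz":0,"twist":0,"grip":-1},{"dx":-0.05,"dy":0.012,"dz":0.03,"twist":0,"grip":-1},{"dx":-0.05,"dy":0.012,"dz":0.07,"twist":0,"grip":-1},{"dx":-0.05,"dy":0.0,"dz":0.11,"twist":0,"grip":-1}]'
python3 -m crank '[{"dx":0,"dy":-0.04,"dz":0.01,"twist":4,"grip":1},{"dx":0,"dy":-0.08,"dz":0.01,"twist":8,"grip":1},{"dx":0,"dy":-0.12,"dz":0.01,"twist":12,"grip":1},{"dx":0,"dy":-0.16,"dz":0.01,"twist":14,"grip":1},{"dx":0.0,"dy":-0.2,"dz":0.01,"twist":14,"grip":1}]'
python3 -m crank '[{"dx":0.028,"dy":-0.03,"dz":0,"twist":0,"grip":1},{"dx":0.056,"dy":-0.06,"dz":0,"twist":0,"grip":1},{"dx":0.084,"dy":-0.09,"dz":0,"twist":0,"grip":1},{"dx":0.11,"dy":-0.12,"dz":0,"twist":0,"grip":1},{"dx":0.137,"dy":-0.15,"dz":0,"twist":0,"grip":1}]'
python3 - <<'E'
from clamp import *
import cv2
cv2.imwrite("pics/top2.png",cv2.cvtColor(arm.grab_frame("top"),cv2.COLOR_RGB2BGR))
a=cv2.imread("pics/top2.png")[160:250,150:380]
cv2.imwrite("pics/crop2.png",cv2.convertScaleAbs(cv2.resize(a,None,fx=3.45,fy=3.45,interpolation=cv2.INTER_CUBIC),alpha=1.3,beta=15))
E
```

```text
t: 4.78
eef_pos: [0.5287, 0.2106, 0.0576]
ee_rot: [-3.141, 0.0, -1.809]
force: [-0.0, 1.0, -0.4]
width: 0.0005
gripper_force: 0.0
t: 5.2
eef_pos: [0.4776, 0.2113, 0.1683]
ee_rot: [3.141, -0.002, -1.807]
force: [2.5, 1.0, 0.5]
width: 0.0002
gripper_force: 0.0
t: 5.62
eef_pos: [0.4781, 0.0091, 0.178]
ee_rot: [-3.141, 0.0, -1.562]
force: [1.4, 0.1, 0.9]
width: 0.0283
gripper_force: 0.0
t: 6.03
eef_pos: [0.6164, -0.1413, 0.1774]
ee_rot: [-3.142, 0.0, -1.565]
force: [0.9, 0.6, 0.0]
width: 0.0616
gripper_force: 0.0
```

View pics/crop2.png

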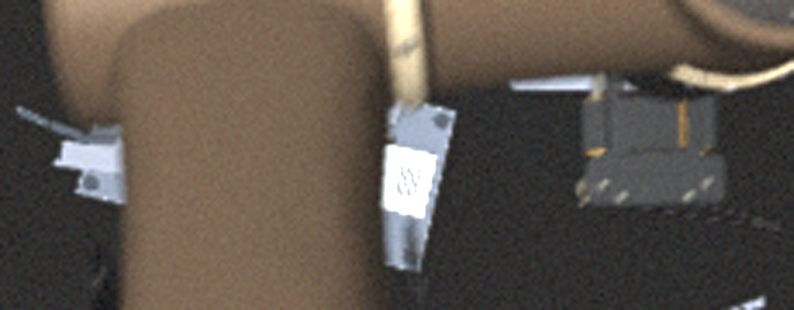

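```bash
python3 -m crank '[{"dx":-0.003,"dy":-0.029,"dz":-0.03,"twist":0,"grip":0},{"dx":-0.003,"dy":-0.029,"dz":-0.06,"twist":0,"grip":0},{"dx":-0.003,"dy":-0.029,"dz":-0.09,"twist":0,"grip":0},{"dx":-0.003,"dy":-0.029,"dz":-0.11,"twist":0,"grip":0},{"dx":-0.003,"dy":-0.029,"dz":-0.12,"twist":0,"grip":0}]'
python3 - <<'E'
from clamp import *
import cv2
print("hend",C(crop(62,153,.076)),"rel",C(crop(18,110,.07)))
s=arm.get_state();print(s["eef_pos"],s["width"])
im=cv2.cvtColor(arm.grab_frame("scene"),cv2.COLOR_RGB2BGR);cv2.imwrite("pics/scene3.png",im)
cv2.imwrite("pics/sc3.png",cv2.resize(im[150:290,180:420],None,fx=3.3,fy=3.3,interpolation=cv2.INTER_CUBIC))
for z in(0,.008):print([((u-180)*3.3,(v-150)*3.3) for u,v in[proj("scene",[.6137,y,z]) for y in(-.0755,-.1705,-.2385)]])
E
```

```text
t: 6.5
eef_pos: [0.6104, -0.1685, 0.054]
ee_rot: [3.137, 0.0, -1.566]
force: [-0.9, 1.1, 0.3]
width: 0.0459
gripper_force: 0.0
hend [-34.6910066  212.97626169] rel [-12.1324107  251.70341736]
[ 0.61040498 -0.16852689  0.05404755] 0.045876973762402164
[(np.float64(302.56413527401224), np.float64(315.20534194561645)), (np.float64(171.3241385475806), np.float64(352.4470705521567)), (np.float64(72.79630302405243), np.float64(380.40613030743657))]
[(np.float64(302.23348956992595), np.float64(307.1110075646736)), (np.float64(170.2513643130222), np.float64(344.333651144498)), (np.float64(71.140088774023), np.float64(372.2857975199934))]
```

View pics/sc3.png

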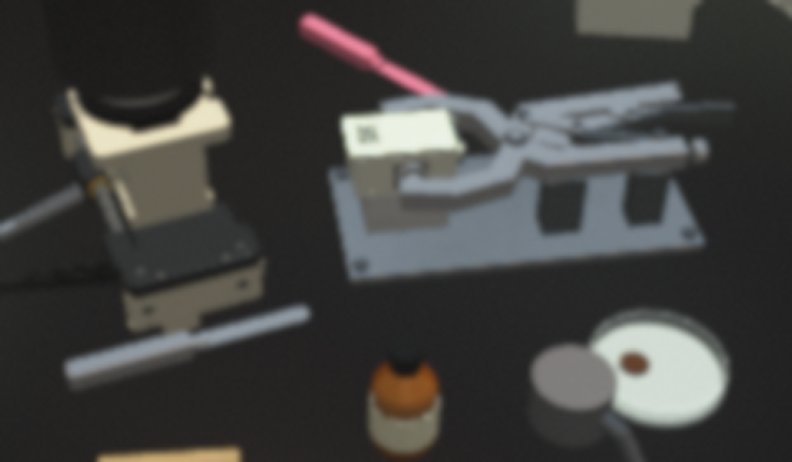

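The handle end measures (-34.7, 213), so the clamp is locked. In the scene view the spatula (tip (308,313), handle end (68,374)) fits the measured line under the fingers.

```bash
python3 -m crank '[{"dx":0,"dy":-0.0,"dz":-0.015,"twist":0,"grip":0},{"dx":0,"dy":0,"dz":-0.03,"twist":0,"grip":0},{"dx":0,"dy":0,"dz":-0.042,"twist":0,"grip":0},{"dx":0,"dy":0,"dz":-0.05,"twist":0,"grip":0},{"dx":0,"dy":0,"dz":-0.053,"twist":0,"grip":0}]'
python3 -m crank '[{"dx":0,"dy":0,"dz":0,"twist":0,"grip":-1},{"dx":0,"dy":0,"dz":0,"twist":0,"grip":-1},{"dx":0,"dy":0,"dz":0,"twist":0,"grip":-1},{"dx":0,"dy":0,"dz":0,"twist":0,"grip":-1},{"dx":0,"dy":0,"dz":0,"twist":0,"grip":-1}]' 60
```

```text
t: 6.97
eef_pos: [0.6123, -0.1682, 0.0038]
ee_rot: [3.141, -0.0, -1.565]
force: [-0.5, 0.5, 0.1]
width: 0.0437
gripper_force: 0.0
t: 7.38
eef_pos: [0.613, -0.1684, 0.0052]
ee_rot: [-3.14, -0.0, -1.565]
force: [0.8, 0.2, 0.1]
width: 0.0159
gripper_force: 0.3
```

```bash
python3 -m crank '[{"dx":0,"dy":0,"dz":0,"twist":0,"grip":-1},{"dx":0,"dy":0,"dz":0,"twist":0,"grip":-1},{"dx":0,"dy":0,"dz":0.01,"twist":0,"grip":-1},{"dx":0,"dy":0,"dz":0.03,"twist":0,"grip":-1},{"dx":0,"dy":-0.01,"dz":0.05,"twist":0,"grip":-1}]' 60
python3 -m crank '[{"dx":-0.02,"dy":-0.005,"dz":0.02,"twist":-4,"grip":-1},{"dx":-0.04,"dy":-0.01,"dz":0.027,"twist":-8,"grip":-1},{"dx":-0.05,"dy":-0.015,"dz":0.027,"twist":-12,"grip":-1},{"dx":-0.055,"dy":-0.02,"dz":0.027,"twist":-12,"grip":-1},{"dx":-0.055,"dy":-0.02,"dz":0.027,"twist":-12,"grip":-1}]'
python3 - <<'E'
from clamp import *
import cv2
for p in[(343,120),(452,108),(463,150),(353,158)]:print("box",C(ray("scene",p[0]/3.3+180,p[1]/3.3+150,.0875)))
s=arm.get_state();print(s["eef_pos"],C(s["eef_pos"]),s["width"],s["gripper_force"])
im=cv2.cvtColor(arm.grab_frame("scene"),cv2.COLOR_RGB2BGR);cv2.imwrite("pics/scene4.png",im)
im2=cv2.cvtColor(arm.grab_frame("top"),cv2.COLOR_RGB2BGR);cv2.imwrite("pics/top4.png",im2)
A=cv2.resize(im[165:235,220:360],None,fx=5,fy=5,interpolation=cv2.INTER_CUBIC)[:300]
B=cv2.resize(im2[165:225,240:380],None,fx=5,fy=5,interpolation=cv2.INTER_CUBIC)
A=cv2.resize(im[170:230,220:360],None,fx=5,fy=5,interpolation=cv2.INTER_CUBIC)
cv2.imwrite("pics/c4.png",np.vstack([A,B]))
E
```

```text
t: 7.8
eef_pos: [0.6114, -0.1773, 0.0545]
ee_rot: [3.139, 0.0, -1.564]
force: [0.3, -1.1, -1.5]
width: 0.0145
gripper_force: 60.0
t: 8.22
eef_pos: [0.5564, -0.199, 0.0819]
ee_rot: [3.141, 0.0, -1.773]
force: [-0.2, 0.2, -1.1]
width: 0.0143
gripper_force: 60.0
box [-14.84006498 -42.30475984]
box [-17.36033029  38.06791839]
box [31.84678119 36.03233557]
box [ 29.34958611 -41.31164589]
[ 0.5563892  -0.19900391  0.08191508] [  63.21407556 -219.48100023] 0.014293736180821361 59.99181389808655
```

View pics/c4.png

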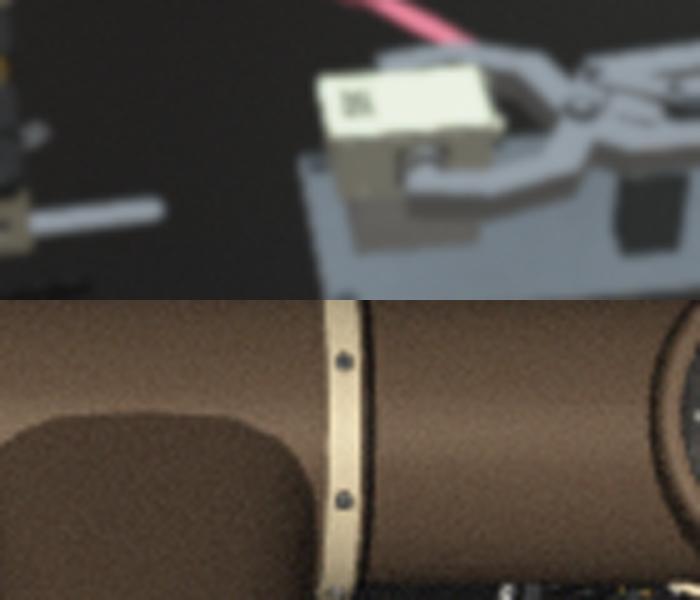

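Run:
```python
from clamp import *
S=lambda u,v,z:C(ray("scene",220+(u+.5)/5-.5,170+(v+.5)/5-.5,z))
for p in[(318,78),(484,65),(502,123),(328,136)]:print("box",S(*p,.0875))
print("tip",S(163,210,.0855))
s=arm.get_state();print(s["eef_pos"],np.degrees(s["ee_rot"][2]))
t=s["eef_pos"][:2]+.095*np.array([np.cos(np.radians(78.4)),np.sin(np.radians(78.4))]);print("tip kin",C(t))
for p,l in[((332,172),(-62,-49)),((350,278),(62,-49)),((703,243),(62,213))]:print(C(ray("scene",p[0]/3.3+180,p[1]/3.3+150,.008)),l)
```

```text
box [-19.63623423 -43.43155633]
box [-18.06311479  36.81728967]
box [27.17451723 36.28440009]
box [ 24.83712457 -44.78577334]
tip [  63.45940423 -123.97260092]
[ 0.55782515 -0.19849554  0.08146367] -101.55164128529253
tip kin [  61.2928941 -123.7046591]
[-53.34342618 -46.48377422] (-62, -49)
[ 66.07802526 -49.08634439] (62, -49)
[ 66.99155761 210.6246467 ] (62, 213)
```

```bash
python3 -m crank '[{"dx":-0.02,"dy":0,"dz":-0.0035,"twist":-2,"grip":-1},{"dx":-0.04,"dy":0.01,"dz":-0.0035,"twist":-2,"grip":-1},{"dx":-0.045,"dy":0.04,"dz":-0.0035,"twist":-2,"grip":-1},{"dx":-0.045,"dy":0.07,"dz":-0.0035,"twist":-2,"grip":-1},{"dx":-0.045,"dy":0.085,"dz":-0.0035,"twist":-2,"grip":-1}]'
python3 -m crank '[{"dx":0,"dy":0.004,"dz":0,"twist":0,"grip":-1},{"dx":0,"dy":0.005,"dz":0,"twist":0,"grip":-1},{"dx":0,"dy":0.005,"dz":0,"twist":0,"grip":-1},{"dx":0,"dy":0.005,"dz":0,"twist":0,"grip":-1},{"dx":0,"dy":0.005,"dz":0,"twist":0,"grip":-1}]'
python3 - <<'E'
from clamp import *
import cv2
s=arm.get_state();print(s["eef_pos"],C(s["eef_pos"]),np.degrees(s["ee_rot"][2]),s["force"])
im=cv2.cvtColor(arm.grab_frame("scene"),cv2.COLOR_RGB2BGR);cv2.imwrite("pics/scene5.png",im)
cv2.imwrite("pics/c5.png",cv2.resize(im[160:235,220:360],None,fx=5.6,fy=5.6,interpolation=cv2.INTER_CUBIC))
E
```

```text
t: 8.73
eef_pos: [0.5127, -0.1113, 0.0777]
ee_rot: [3.141, 0.0, -1.807]
force: [0.1, 0.4, -2.0]
width: 0.0143
gripper_force: 60.0
t: 9.15
eef_pos: [0.5126, -0.109, 0.0777]
ee_rot: [3.141, -0.0, -1.81]
force: [0.6, 0.0, -1.3]
width: 0.0138
gripper_force: 60.0
[ 0.51257657 -0.10902155  0.07771783] [  -0.43352587 -142.24529396] -103.68645696647418 [ 0.5847973   0.03560656 -1.30632619]
```

View pics/c5.png

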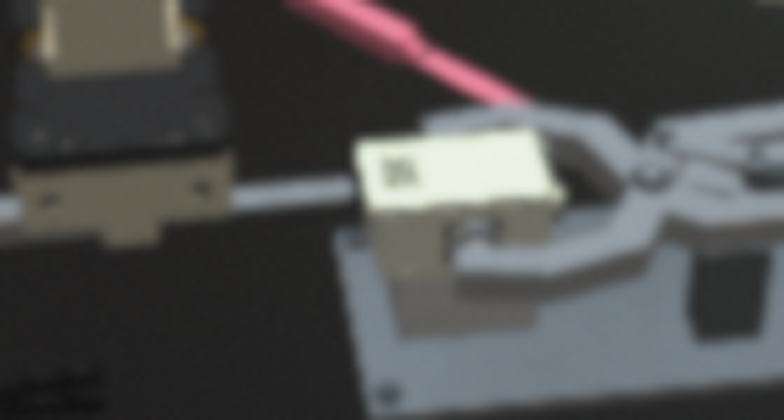

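The tip at (355,187) is about 3 mm in front of the cover's lip, centred, and at notch height. I'll insert slowly.

```bash
python3 -m crank '[{"dx":0.0005,"dy":0.002,"dz":0,"twist":0,"grip":-1},{"dx":0.001,"dy":0.004,"dz":0,"twist":0,"grip":-1},{"dx":0.0015,"dy":0.006,"dz":0,"twist":0,"grip":-1},{"dx":0.002,"dy":0.008,"dz":0,"twist":0,"grip":-1},{"dx":0.0025,"dy":0.01,"dz":0,"twist":0,"grip":-1}]'
python3 -c "
from clamp import *
s=arm.get_state();print(C(s['eef_pos']),s['force'],s['moment'])"
```

```text
t: 9.62
eef_pos: [0.5151, -0.0982, 0.078]
ee_rot: [-3.142, 0.0, -1.809]
force: [-0.3, -0.5, -2.0]
width: 0.0144
gripper_force: 60.0
[  -0.53792177 -131.11450271] [-0.29377911 -0.46718955 -1.98822064] [0.04722297 0.09442421 0.00208335]
```

```bash
python3 -m crank '[{"dx":0.0005,"dy":0.002,"dz":0,"twist":0,"grip":-1},{"dx":0.001,"dy":0.004,"dz":0,"twist":0,"grip":-1},{"dx":0.0015,"dy":0.006,"dz":0,"twist":0,"grip":-1},{"dx":0.002,"dy":0.008,"dz":0,"twist":0,"grip":-1},{"dx":0.0025,"dy":0.01,"dz":0,"twist":0,"grip":-1}]'
python3 -c "
from clamp import *
s=arm.get_state();print(C(s['eef_pos']),s['force'],s['moment'])"
```

```text
t: 10.03
eef_pos: [0.5176, -0.0881, 0.078]
ee_rot: [-3.142, -0.0, -1.809]
force: [0.2, -0.6, -1.0]
width: 0.0141
gripper_force: 60.0
[  -0.45772833 -120.72271022] [ 0.20677603 -0.57945946 -1.03113867] [0.12080356 0.0748326  0.01223183]
```

```bash
python3 -m crank '[{"dx":0,"dy":0,"dz":0.001,"twist":0,"grip":-1},{"dx":0,"dy":0,"dz":0.002,"twist":0,"grip":-1},{"dx":0,"dy":0,"dz":0.003,"twist":0,"grip":-1},{"dx":0,"dy":0,"dz":0.004,"twist":0,"grip":-1},{"dx":0,"dy":0,"dz":0.005,"twist":0,"grip":-1}]' 60
python3 -m crank '[{"dx":0,"dy":0,"dz":0.001,"twist":0,"grip":-1},{"dx":0,"dy":0,"dz":0.002,"twist":0,"grip":-1},{"dx":0,"dy":0,"dz":0.003,"twist":0,"grip":-1},{"dx":0,"dy":0,"dz":0.004,"twist":0,"grip":-1},{"dx":0,"dy":0,"dz":0.005,"twist":0,"grip":-1}]' 
python3 -c "
from clamp import *
s=arm.get_state();print(C(s['eef_pos']),s['force'],s['moment'])"
```

```text
t: 10.45
eef_pos: [0.5174, -0.0883, 0.0829]
ee_rot: [3.141, 0.0, -1.809]
force: [1.1, 1.2, -4.6]
width: 0.0147
gripper_force: 60.0
t: 10.87
eef_pos: [0.5175, -0.0884, 0.0882]
ee_rot: [-3.141, -0.0, -1.809]
force: [-0.7, -0.4, -2.0]
width: 0.0143
gripper_force: 60.0
[  -0.43354746 -121.07490893] [-0.68799513 -0.43631762 -1.95048007] [0.05734931 0.05794819 0.01578758]
```

```bash
python3 -m crank '[{"dx":0.0005,"dy":0.002,"dz":0.007,"twist":0,"grip":-1},{"dx":0.0015,"dy":0.006,"dz":0.014,"twist":0,"grip":-1},{"dx":0.0025,"dy":0.0105,"dz":0.021,"twist":0,"grip":-1},{"dx":0.004,"dy":0.0165,"dz":0.029,"twist":0,"grip":-1},{"dx":0.0057,"dy":0.0237,"dz":0.037,"twist":0,"grip":-1}]' 
python3 -m crank '[{"dx":0.0012,"dy":0.005,"dz":0.004,"twist":0,"grip":-1},{"dx":0.0025,"dy":0.01,"dz":0.0065,"twist":0,"grip":-1},{"dx":0.0035,"dy":0.014,"dz":0.009,"twist":0,"grip":-1},{"dx":0.0043,"dy":0.0177,"dz":0.0107,"twist":0,"grip":-1},{"dx":0.0043,"dy":0.0177,"dz":0.0107,"twist":0,"grip":-1}]'
python3 - <<'E'
from clamp import *
import cv2
s=arm.get_state();print(C(s['eef_pos']),s['force'],s['moment'])
im=cv2.cvtColor(arm.grab_frame("scene"),cv2.COLOR_RGB2BGR);cv2.imwrite("pics/scene6.png",im)
# hinge and lip predictions by angle; brightness along the box-top region
for th in(0,45,70,90):
    t=np.radians(th);w=W(0,37-77.5*np.cos(t));print(th,proj("scene",[w[0],w[1],.0858+.0775*np.sin(t)]))
g=im.max(2)>170
print(np.column_stack([np.arange(100,215,5),[g[r,270:340].sum() for r in range(100,215,5)],[ (np.where(g[r,270:340])[0].min()+270 if g[r,270:340].any() else 0) for r in range(100,215,5)]]))
E
```

```text
t: 11.28
eef_pos: [0.5234, -0.0642, 0.1261]
ee_rot: [-3.141, 0.0, -1.809]
force: [0.1, -0.7, -1.2]
width: 0.0145
gripper_force: 60.0
t: 11.7
eef_pos: [0.528, -0.0462, 0.1359]
ee_rot: [-3.141, 0.0, -1.809]
force: [-0.6, 1.0, -3.0]
width: 0.0145
gripper_force: 60.0
[ -0.18148825 -77.56948047] [-0.57618641  1.04666464 -2.98642293] [ 0.05637187 -0.01565831  0.04080682]
0 (np.float64(285.5585497933716), np.float64(190.65453426460184))
45 (np.float64(295.27915369671285), np.float64(170.71880916053144))
70 (np.float64(307.7651165215188), np.float64(163.06656721854733))
90 (np.float64(319.43227361255254), np.float64(160.34209028270678))
[[100   0   0]
 [105   0   0]
 [110   0   0]
 [115  23 278]
 [120  15 270]
 [125   8 332]
 [130   5 335]
 [135   3 337]
 [140   1 339]
 [145   0   0]
 [150   0   0]
 [155   0   0]
 [160   0   0]
 [165   1 307]
 [170   2 295]
 [175   7 303]
 [180   0   0]
 [185   3 300]
 [190   0   0]
 [195   6 287]
 [200   0   0]
 [205   0   0]
 [210   0   0]]
```

```bash
python3 -m crank '[{"dx":0.0012,"dy":0.005,"dz":0.0015,"twist":0,"grip":-1},{"dx":0.0025,"dy":0.0105,"dz":0.0028,"twist":0,"grip":-1},{"dx":0.004,"dy":0.0165,"dz":0.0035,"twist":0,"grip":-1},{"dx":0.0053,"dy":0.022,"dz":0.0035,"twist":0,"grip":-1},{"dx":0.0066,"dy":0.0275,"dz":0.003,"twist":0,"grip":-1}]' 
python3 -m crank '[{"dx":0,"dy":0,"dz":0,"twist":0,"grip":-1},{"dx":0,"dy":0,"dz":0,"twist":0,"grip":-1},{"dx":-0.003,"dy":-0.015,"dz":0,"twist":0,"grip":-1},{"dx":-0.01,"dy":-0.045,"dz":0,"twist":0,"grip":-1},{"dx":-0.02,"dy":-0.08,"dz":0,"twist":0,"grip":-1}]'
python3 - <<'E'
from clamp import *
import cv2
s=arm.get_state();print(C(s['eef_pos']),s['force'],s['moment'])
im=cv2.cvtColor(arm.grab_frame("scene"),cv2.COLOR_RGB2BGR);cv2.imwrite("pics/scene7.png",im)
cv2.imwrite("pics/c7.png",cv2.resize(im[130:240,210:370],None,fx=5,fy=5,interpolation=cv2.INTER_CUBIC))
for th in(80,90,100,110):
  for x in(-22,22):
    t=np.radians(th);w=W(x,37-77.5*np.cos(t));u,v=proj("scene",[w[0],w[1],.0858+.0775*np.sin(t)]);print(th,x,round((u-210)*5),round((v-130)*5))
for x in(-22,22):
    w=W(x,37);u,v=proj("scene",[*w,.0858]);print("hinge",round((u-210)*5),round((v-130)*5))
E
```

```text
t: 12.17
eef_pos: [0.5343, -0.0188, 0.1387]
ee_rot: [-3.141, 0.0, -1.809]
force: [-0.8, -1.2, -2.0]
width: 0.0145
gripper_force: 60.0
t: 12.58
eef_pos: [0.5146, -0.0993, 0.1387]
ee_rot: [-3.141, 0.0, -1.806]
force: [0.4, -1.5, -1.6]
width: 0.0142
gripper_force: 60.0
[  -0.73235527 -132.30181139] [ 0.43478228 -1.46626737 -1.56323622] [-0.08820351 -0.05647484  0.0117641 ]
80 -22 508 130
80 22 527 184
90 -22 537 125
90 22 557 179
100 -22 566 125
100 22 587 179
110 -22 594 129
110 22 615 183
hinge 531 261
hinge 549 317
```

View pics/c7.png

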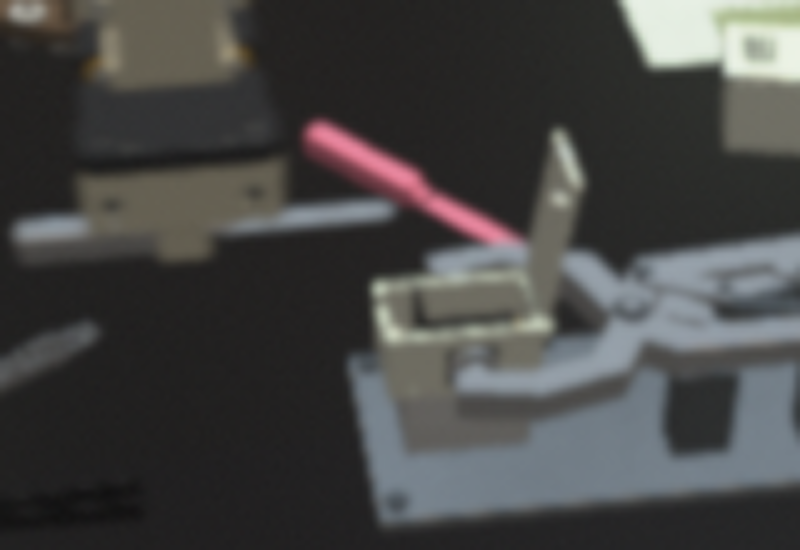

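The last picture shows the box held, with the cover standing at about 97° (top edge near (565,150), hinge near (540,300)) and the spatula level in the fingers. I'll lay the spatula beside the front corner of the clamp.

```bash
python3 -m crank '[{"dx":0,"dy":-0.03,"dz":0,"twist":0,"grip":-1},{"dx":0.03,"dy":-0.05,"dz":0,"twist":3,"grip":-1},{"dx":0.065,"dy":-0.055,"dz":0,"twist":8,"grip":-1},{"dx":0.095,"dy":-0.05,"dz":0,"twist":13.6,"grip":-1},{"dx":0.105,"dy":-0.03,"dz":-0.02,"twist":13.6,"grip":-1}]' 
python3 -m crank '[{"dx":0,"dy":0.004,"dz":-0.03,"twist":0,"grip":-1},{"dx":0,"dy":0.004,"dz":-0.06,"twist":0,"grip":-1},{"dx":0,"dy":0.004,"dz":-0.08,"twist":0,"grip":-1},{"dx":0,"dy":0.004,"dz":-0.095,"twist":0,"grip":-1},{"dx":0,"dy":0.004,"dz":-0.1,"twist":0,"grip":-1}]' 
python3 -m crank '[{"dx":0,"dy":0,"dz":-0.004,"twist":0,"grip":-1},{"dx":0,"dy":0,"dz":-0.008,"twist":0,"grip":-1},{"dx":0,"dy":0,"dz":-0.011,"twist":0,"grip":-1},{"dx":0,"dy":0,"dz":-0.013,"twist":0,"grip":-1},{"dx":0,"dy":0,"dz":-0.013,"twist":0,"grip":-1}]'
python3 -c "
from clamp import *
s=arm.get_state();print(s['eef_pos'],C(s['eef_pos']),s['force'],s['moment'],s['ee_rot'])"
```

```text
t: 13.05
eef_pos: [0.6254, -0.1323, 0.1218]
ee_rot: [-3.134, -0.002, -1.567]
force: [2.8, 0.7, -0.4]
width: 0.0145
gripper_force: 60.0
t: 13.47
eef_pos: [0.6172, -0.1256, 0.0155]
ee_rot: [3.137, -0.0, -1.572]
force: [-0.8, 0.9, -1.4]
width: 0.0145
gripper_force: 60.0
t: 13.88
eef_pos: [0.6194, -0.1254, 0.006]
ee_rot: [-3.141, 0.0, -1.572]
force: [0.2, -0.0, -2.6]
width: 0.0141
gripper_force: 60.0
[ 0.61935845 -0.12543974  0.00604751] [ 107.22611461 -133.22698764] [ 1.69756999e-01 -1.89850807e-04 -2.57291818e+00] [0.08175644 0.08348829 0.02607312] [-3.14084443e+00  9.34564702e-05 -1.57181566e+00]
```

```bash
python3 -m crank '[{"dx":0,"dy":0,"dz":-0.0005,"twist":0,"grip":-1},{"dx":0,"dy":0,"dz":-0.001,"twist":0,"grip":-1},{"dx":0,"dy":0,"dz":-0.0015,"twist":0,"grip":-1},{"dx":0,"dy":0,"dz":-0.0015,"twist":0,"grip":-1},{"dx":0,"dy":0,"dz":-0.0015,"twist":0,"grip":-1}]' 
python3 -m crank '[{"dx":0,"dy":0,"dz":0,"twist":0,"grip":-0.3},{"dx":0,"dy":0,"dz":0,"twist":0,"grip":-0.3},{"dx":0,"dy":0,"dz":0,"twist":0,"grip":-0.3},{"dx":0,"dy":0,"dz":0,"twist":0,"grip":-0.3},{"dx":0,"dy":0,"dz":0,"twist":0,"grip":-0.3}]' 
python3 -m crank '[{"dx":0,"dy":0,"dz":0.01,"twist":0,"grip":-0.3},{"dx":0,"dy":0,"dz":0.03,"twist":0,"grip":-0.3},{"dx":0,"dy":0,"dz":0.07,"twist":0,"grip":-0.3},{"dx":0,"dy":0,"dz":0.11,"twist":0,"grip":-0.3},{"dx":0,"dy":0,"dz":0.15,"twist":0,"grip":-0.3}]'
```

```text
t: 14.3
eef_pos: [0.6195, -0.1254, 0.0051]
ee_rot: [-3.141, -0.0, -1.571]
force: [-2.5, 0.6, 5.3]
width: 0.0142
gripper_force: 60.0
t: 14.72
eef_pos: [0.6191, -0.1255, 0.004]
ee_rot: [3.142, 0.0, -1.572]
force: [-0.4, 1.0, 0.1]
width: 0.03
gripper_force: 0.0
t: 15.13
eef_pos: [0.6187, -0.1256, 0.1564]
ee_rot: [3.141, -0.0, -1.572]
force: [1.8, -0.6, 0.1]
width: 0.0306
gripper_force: 0.0
```

```bash
python3 -m crank '[{"dx":0,"dy":0.01,"dz":0.03,"twist":0,"grip":-1},{"dx":-0.0,"dy":0.03,"dz":0.05,"twist":-3,"grip":-1},{"dx":0.0,"dy":0.07,"dz":0.05,"twist":-6,"grip":-1},{"dx":0.0,"dy":0.11,"dz":0.05,"twist":-10,"grip":-1},{"dx":0.0,"dy":0.15,"dz":0.05,"twist":-13.6,"grip":-1}]'
python3 - <<'E'
from clamp import *
for z in(0,.05,.1,.15,.2,.25,.3):
    w=ray("top",378*.7,97*.7,z);print(z,w[:2],np.array(proj("scene",w))/.7)
print(W(25,240),C(arm.get_state()["eef_pos"]))
E
```

```text
t: 15.55
eef_pos: [0.619, 0.0257, 0.2059]
ee_rot: [-3.14, 0.001, -1.814]
force: [0.7, 0.5, 0.6]
width: 0.0035
gripper_force: 0.0
0 [0.92082499 0.0087835 ] [532.63555994 493.92238116]
0.05 [0.90225308 0.00758132] [529.19629496 459.57079382]
0.1 [0.88368118 0.00637915] [525.57451847 423.39627043]
0.15 [0.86510927 0.00517697] [521.75530647 385.24974921]
0.2 [0.84653736 0.0039748 ] [517.72206226 344.96546126]
0.25 [0.82796545 0.00277262] [513.45627531 302.35852236]
0.3 [0.80939354 0.00157045] [508.93723724 257.2220959 ]
[0.62672801 0.25666654] [71.47755992 13.61337096]
```

```bash
python3 -m crank '[{"dx":0.002,"dy":0.04,"dz":0,"twist":0,"grip":-1},{"dx":0.004,"dy":0.08,"dz":0,"twist":0,"grip":-1},{"dx":0.006,"dy":0.12,"dz":0,"twist":0,"grip":-1},{"dx":0.008,"dy":0.16,"dz":0,"twist":0,"grip":-1},{"dx":0.008,"dy":0.2,"dz":0,"twist":0,"grip":-1}]' 
python3 -m crank '[{"dx":0,"dy":0.03,"dz":0,"twist":0,"grip":-1},{"dx":0,"dy":0.031,"dz":-0.02,"twist":0,"grip":-1},{"dx":0,"dy":0.031,"dz":-0.05,"twist":0,"grip":-1},{"dx":0,"dy":0.031,"dz":-0.08,"twist":0,"grip":-1},{"dx":0,"dy":0.031,"dz":-0.11,"twist":0,"grip":-1}]' 
python3 -c "
from clamp import *
s=arm.get_state();print(s['eef_pos'],C(s['eef_pos']),s['ee_rot'])"
```

```text
t: 15.97
eef_pos: [0.627, 0.2265, 0.2052]
ee_rot: [-3.141, 0.001, -1.809]
force: [1.4, 0.9, -0.5]
width: 0.0003
gripper_force: 0.0
t: 16.38
eef_pos: [0.6271, 0.2561, 0.0941]
ee_rot: [-3.141, 0.001, -1.808]
force: [-0.1, 0.6, -0.5]
width: 0.0005
gripper_force: 0.0
[0.6270936  0.25614994 0.09411188] [ 25.47630334 239.58326387] [-3.14066910e+00  1.13406492e-03 -1.80831451e+00]
```

```bash
python3 -m crank '[{"dx":0,"dy":0,"dz":-0.015,"twist":0,"grip":-1},{"dx":0,"dy":0,"dz":-0.03,"twist":0,"grip":-1},{"dx":0,"dy":0,"dz":-0.035,"twist":0,"grip":-1},{"dx":-0.007,"dy":0.002,"dz":-0.036,"twist":0,"grip":-1},{"dx":-0.014,"dy":0.0035,"dz":-0.036,"twist":0,"grip":-1}]' 
python3 -m crank '[{"dx":-0.003,"dy":0.0005,"dz":0,"twist":0,"grip":-1},{"dx":-0.006,"dy":0.0015,"dz":0,"twist":0,"grip":-1},{"dx":-0.009,"dy":0.002,"dz":0,"twist":0,"grip":-1},{"dx":-0.012,"dy":0.003,"dz":0,"twist":0,"grip":-1},{"dx":-0.014,"dy":0.0035,"dz":0,"twist":0,"grip":-1}]' 
python3 -m crank '[{"dx":-0.002,"dy":0.0005,"dz":0,"twist":0,"grip":-1},{"dx":-0.004,"dy":0.001,"dz":0,"twist":0,"grip":-1},{"dx":-0.006,"dy":0.0015,"dz":0,"twist":0,"grip":-1},{"dx":-0.008,"dy":0.002,"dz":0,"twist":0,"grip":-1},{"dx":-0.01,"dy":0.0025,"dz":0,"twist":0,"grip":-1}]' 
python3 -c "
from clamp import *
s=arm.get_state();print(C(s['eef_pos']),s['force'])"
```

```text
t: 16.8
eef_pos: [0.613, 0.2592, 0.0586]
ee_rot: [-3.141, 0.0, -1.81]
force: [-0.2, -0.4, -0.6]
width: 0.0003
gripper_force: 0.0
t: 17.22
eef_pos: [0.5994, 0.263, 0.0591]
ee_rot: [-3.14, 0.001, -1.809]
force: [1.1, 0.4, 1.8]
width: 0.0003
gripper_force: 0.8
t: 17.63
eef_pos: [0.5888, 0.2649, 0.058]
ee_rot: [3.141, -0.0, -1.809]
force: [1.1, -0.7, 0.8]
width: 0.0005
gripper_force: 0.5
[-13.8431532  239.11971861] [ 1.13259938 -0.72731065  0.75501653]
```

```bash
python3 -m crank '[{"dx":-0.002,"dy":0.0005,"dz":0,"twist":0,"grip":-1},{"dx":-0.004,"dy":0.001,"dz":0,"twist":0,"grip":-1},{"dx":-0.006,"dy":0.0015,"dz":0,"twist":0,"grip":-1},{"dx":-0.008,"dy":0.002,"dz":0,"twist":0,"grip":-1},{"dx":-0.01,"dy":0.0025,"dz":0,"twist":0,"grip":-1}]'
python3 - <<'E'
from clamp import *
import cv2
s=arm.get_state();print(C(s['eef_pos']),s['force'])
im=cv2.cvtColor(arm.grab_frame("scene"),cv2.COLOR_RGB2BGR);cv2.imwrite("pics/scene8.png",im)
old=cv2.imread("pics/scene7.png");d=cv2.absdiff(im,old).max(2)
# change at locked handle position vs open
for n,l in(("locked",(-33,190)),("open",(-85,178)),("pad",(-24,0))):
    w=W(*l);u,v=map(round,proj("scene",[*w,.076]));print(n,u,v,old[v-2:v+3,u-2:u+3].mean((0,1)),im[v-2:v+3,u-2:u+3].mean((0,1)))
E
```

```text
t: 18.05
eef_pos: [0.5787, 0.2676, 0.058]
ee_rot: [3.141, -0.0, -1.809]
force: [0.1, -0.1, 0.5]
width: 0.0006
gripper_force: 0.0
[-24.24591713 239.41035141] [ 0.0763892  -0.08027669  0.49178247]
locked 376 177 [135.24 129.   121.08] [48.92 49.28 47.44]
open 365 166 [42.76 45.24 43.88] [45.96 47.32 46.04]
pad 301 186 [135.32 144.24 140.44] [132.64 142.   138.72]
```

```bash
python3 -m crank '[{"dx":0.02,"dy":-0.0,"dz":0,"twist":0,"grip":-1},{"dx":0.04,"dy":0.0,"dz":0.01,"twist":0,"grip":-1},{"dx":0.05,"dy":0.01,"dz":0.04,"twist":0,"grip":-1},{"dx":0.055,"dy":0.03,"dz":0.08,"twist":0,"grip":-1},{"dx":0.055,"dy":0.06,"dz":0.11,"twist":0,"grip":-1}]' 
python3 -m crank '[{"dx":0,"dy":0.035,"dz":0.02,"twist":0,"grip":-1},{"dx":0,"dy":0.07,"dz":0.02,"twist":0,"grip":-1},{"dx":0,"dy":0.1,"dz":0.02,"twist":0,"grip":-1},{"dx":0,"dy":0.12,"dz":0.02,"twist":0,"grip":-1},{"dx":0,"dy":0.12,"dz":0.02,"twist":0,"grip":-1}]'
python3 - <<'E'
from clamp import *
import cv2
im=cv2.cvtColor(arm.grab_frame("scene"),cv2.COLOR_RGB2BGR);cv2.imwrite("pics/scene9.png",im)
tp=cv2.cvtColor(arm.grab_frame("top"),cv2.COLOR_RGB2BGR);cv2.imwrite("pics/top9.png",tp)
s0,t0=cv2.imread("pics/scene0.png"),cv2.imread("pics/top0.png");s7=cv2.imread("pics/scene7.png")
for n,l,z in(("locked",(-33,190),.076),("open",(-85,178),.076),("jaw",(-40,10),.07)):
  for c,A,B in(("scene",s0,im),("top",t0,tp)):
    u,v=map(round,proj(c,[*W(*l),z]));print(n,c,A[v-2:v+3,u-2:u+3].mean().round(),s7[v-2:v+3,u-2:u+3].mean().round() if c=="scene" else "",B[v-2:v+3,u-2:u+3].mean().round())
# cover: change vs scene7 in box/cover region ; spatula in top; bystanders
r=np.s_[145:225,278:332];d=cv2.absdiff(im,s7).max(2)[r];print("boxregion diff",(d>40).sum(), d.size)
d=(cv2.absdiff(tp,t0).max(2)>45).astype(np.uint8)
n,_,st,ce=cv2.connectedComponentsWithStats(d)
print([(st[i].tolist()) for i in range(1,n) if st[i][4]>8])
hit=(tp.max(2)>110)&(t0.max(2)<90);ys,xs=np.where(hit[160:200,250:370]);print("spat",xs.min()+250,xs.max()+250,np.median(ys)+160)
for y in(-.0305,-.1935):print(proj("top",[.6194,y,.012]))
E
```

```text
t: 18.52
eef_pos: [0.6352, 0.3235, 0.1672]
ee_rot: [-3.141, -0.001, -1.812]
force: [1.4, 1.4, 1.4]
width: 0.0005
gripper_force: 0.0
t: 18.93
eef_pos: [0.633, 0.4489, 0.1841]
ee_rot: [3.141, -0.0, -1.806]
force: [-0.1, -0.6, -0.3]
width: 0.0002
gripper_force: 0.0
locked scene 42.0 128.0 42.0
locked top 127.0  126.0
open scene 147.0 44.0 147.0
open top 160.0  161.0
jaw scene 214.0 143.0 106.0
jaw top 57.0  57.0
boxregion diff 214 4320
[[0, 111, 74, 105, 4717], [281, 179, 83, 8, 410], [232, 194, 43, 30, 572], [538, 331, 13, 18, 101], [513, 345, 47, 75, 2074], [224, 390, 27, 30, 418], [255, 395, 4, 5, 12]]
spat 281 346 180.0
(np.float64(281.10114862337207), np.float64(181.7454595851204))
(np.float64(344.58178420360645), np.float64(180.97049757337373))
```

Run:
```python
import cv2,numpy as np
a=cv2.imread("pics/scene7.png");b=cv2.imread("pics/scene9.png")
for n,r in(("cover",np.s_[152:185,310:332]),("boxwalls",np.s_[184:222,282:322])):
    A,B=a[r],b[r]; print(n,cv2.matchTemplate(b[r[0].start-8:r[0].stop+8,r[1].start-8:r[1].stop+8],A,cv2.TM_CCOEFF_NORMED).max(),cv2.minMaxLoc(cv2.matchTemplate(b[r[0].start-8:r[0].stop+8,r[1].start-8:r[1].stop+8],A,cv2.TM_CCOEFF_NORMED))[3])
from station import arm
print(arm.job_done())
```

```text
cover 0.9372711 (8, 7)
boxwalls 0.9692342 (8, 8)
the job is handed in; nothing more can be done
None
```

The job is handed in: the clamp locked over centre, the cover was pried up and swung to about 97°, the spatula was laid flat beside the clamp, and the jaw was then released with the box still on its rest, cover open. The final state was checked numerically in the camera images, not by eye, and the judge's verdict isn't known.

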